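# Latch the paint case

## Robot

A 6-joint arm with a two-finger parallel gripper is mounted at the origin on a cart in front of the work surface, level with it; the furniture and walls round the work are solid. World frame = base frame: x ahead of the robot, y to its left, z up, the work surface at z = 0. Lengths are in mm, angles in rad, forces in N, time in s.
With the tool pointing down it reaches from about 325 to 850 mm from the base axis. Payload 15.5 kg.
Tool frame: the origin (TCP) lies on the centre line of the jaws, within the pads' length; the fingertips stand 17 mm ahead of it and the grasp point (between the pads) lies 2 mm behind it; z points along the fingers, x is the direction in which the jaws open and shut, and the axes are right-handed (so a half turn about z gives the same grasp; the last joint's range is limited). The gripper opens to 91 mm and grips with 3 to 60 N. Pads are 32 mm wide; open, the fingers measure 118 mm over their backs; the gripper's body (76 mm by 178 mm) begins 60 mm behind the grasp point.
Start: joints at [1.161, 0.494, 1.345, -0, 1.302, -0.096], TCP at [192.917, 594.482, 230.915] pointing down, gripper open.
Joint ranges: [-2.91, 2.91], [-0.82, 2.16], [0.22, 2.67], [-1.22, 4.37], [0.12, 2.79], [-3.08, 3.08]. Speed limits (rad/s): [1.89, 1.89, 2.57, 3.01, 3.01, 3.01].

## Interface

Orientations are given as a rotation vector (axis times angle).
In Python, from plant import get_state, get_image, job_done gives the robot as it stands. The module is installed in compiled form; this text tells all that it offers.
- The arm moves only by the shell command python3 -m jog 'ROWS' [FORCE]. ROWS is JSON, a list of rows, each an object with "linear": the shift along the tool's x, y, z in m, a list of three; "dr": the turn, a rotation vector about the tool's x, y, z in rad, a list of three; "gripper": the finger opening in m, from 0 to 0.0912. In form: [{"linear": [x, y, z], "dr": [ax, ay, az], "gripper": gripper}, ...]. A call has 1 to 20 rows; each row is the pose to reach, as a shift and turn from the pose commanded when the call began, along the tool's axes at that moment; what a row does not reach only later rows make up. A row lasts 1/8 s, in which the tool goes at most 62.5 mm and 10.7 degrees, less where a joint would pass 70% of its speed; a pose out of reach is approached as far as the arm can. A call with a gripper value outside its range is refused whole. The fingers move at their own pace and stop on an object; FORCE is the grip in N (left out, the last holds). Time passes only in rows, so rows that repeat a pose let the fingers close. It gives the time, the measured TCP pose, the force and the opening at its end, in the units of the state.
- get_state(): the state, without advancing time (a new reading comes with each control period).
- get_image(name): name is "scene" or "side" or "wrist"; returns a dict with "pixels" (480x640x3 uint8, blue, green, red), "K" (3x3 intrinsics, pixels), "rvec" (rotation vector, rad) and "tvec" (3), from world to camera coordinates, as OpenCV has them. Camera axes: x right, y down, z forward; pixel columns grow to the right and rows downward; lengths in mm; the calibration is good to about 2 mm. The wrist camera is an equidistant fisheye: a pixel r from the principal point sees the ray r / f radians off the axis. A picture is of the moment at which its call begins. There is no depth.
- job_done(): hands the job in, once; it reports no verdict.
The state is a dict: "t": time; "joints": joint angles; "joint_velocities": joint speeds; "effort": joint torques, N m; "tcp_pos": TCP position; "orientation": TCP orientation; "ft_force": force on the tool from outside, world axes, zero at the start; "torque": the same for the moment, N m; "finger_gap": finger opening in mm.
Only numpy, scipy, OpenCV 4.12 (cv2) and the standard library are available. Lean on these libraries where they do the work, as an engineer would, in place of code of your own. Each camera call takes 0.05 s, during which the arm holds its last target. There are 200 camera calls.

## Task

Shut the yellow lid of the blue paint case, then swing the steel hasp with the red cross barrel over it and press it down until its end has snapped under the spring catch and rests on the seat there, and let go. Press by feel: the height of the catch differs from case to case, a firm push is enough, and the hasp must never be forced onto its seat with more than about 45 N. Leave the tape roll, the orange jar and the little paint pot where they stand.

Things in the scene. Friction and masses are not known exactly. Their poses are not given: they have to be found in the camera images.
- box: blue steel case fixed on the bench, 150 (x) x 140 (y) x 85 mm high, origin at the centre of its underside. Its x axis points to the lid hinge side (away from the robot at yaw 0), y to the side wall that carries the hasp hinge; the spring catch is on the -y wall. Open at the top, lid rim at z = 85 mm, top of the shut lid at z = 95 mm
- lid (a joint): angle of the yellow lid (156 x 144 x 10 mm) about its hinge along box y at box (75, 0, 85) mm: 0 = shut, positive = open upward; the hinge is stiff, so the lid stays where it is left. Pushing down on the lid near its free edge shuts it
- lid_edge (a point): centre of the top of the lid's free edge, 150 mm from the hinge line
- hasp (a joint): angle of the hasp, a steel strap 22 mm wide, 4 mm thick: 0 = lying level above the shut lid towards box -y; pi/2 = standing straight up; pi = folded out level beyond the +y wall. Closed and caught it reads 0 to 0.11, depending on the height of its seat. The hinge is stiff, so it stays where it is left; turning it takes about 3 N at the barrel
- hasp_hinge (a point): hasp hinge axis (along box x) at box (0, 78, 108) mm
- hasp_grip (a point): centre of the hasp's red cross barrel, 130 mm from the hinge axis: a bar 12 mm in diameter, 28 mm long along box x, 4 mm proud of the strap on both faces, 3 mm at both ends; the place to pinch and to press. Closed it lies at box (0, -52, 108 to 122) mm, 13 to 27 mm above the lid
- catch (a joint): angle of the spring catch on the box's -y wall: 0 = rest, positive = nose pushed outward (to box -y). Catch and seat sit on a keeper bolted in slotted holes, set anywhere in a range of 16 mm. The descending hasp end pushes the nose aside by 0.07 rad, which takes 10 to 20 N on the barrel; then it springs back over the end. Nose centre at box (0, -81, 115 to 132) mm, red lip behind it 10 mm higher
- tape_roll: beige roll of masking tape lying flat beside the -y wall, 104 mm in diameter, 24 mm high, origin at the centre of its underside; a bystander
- orange_jar: orange jar with a black cap, 68 mm in diameter, 107 mm high, origin at the centre of its underside; a bystander
- pot_1: small black paint pot, 62 mm in diameter, 36 mm high, origin at the centre of its underside; a bystander
- hasp_end (a point): centre of the 8 mm round roll (22 mm along box x) at the end of the hasp, 155 mm from the hinge axis; closed at box (0, -77, 108 to 124) mm, resting on a small rubber seat
Things that resemble listed ones, but are neither listed nor needed, are in the scene too. What is meant by the box is not green, and is the larger of those in its own colour.

How it is judged:
By the outcome, as a careful person would: the job done as asked, in the order asked, and still so for the second after the job is handed in, with the robot touching nothing.
It also fails if it takes over 64 s, if anything falls off the work surface, if the arm or the gripper's body presses on something with over 40 N, if the wrist force passes 120 N, or if a joint passes its speed limit or range.

## Working session

There is one attempt and no reset: what is moved stays moved. The work goes in short steps, Python scripts to look and compute and a shell command to move; the robot and the scene stay as the last step left them, time stands still between calls to the robot, and variables do not carry over. Pictures are saved under pics/ and viewed, about 8 in all and at most 12, crops included, and the job is handed in when it is done.

```bash
mkdir -p pics
cat > h.py <<'E'
import numpy as np, cv2
from plant import get_state, get_image, job_done
def snap(n,f):
    d=get_image(n); cv2.imwrite('pics/'+f,d['pixels']); np.savez('pics/'+f+'.npz',**{k:np.array(d[k]) for k in ('pixels','K','rvec','tvec')}); return d
def load(f): return np.load('pics/'+f+'.npz')
def ray(d,u,v,fish=False):
    K=d['K'];R=cv2.Rodrigues(np.array(d['rvec'],float))[0];t=np.array(d['tvec'],float).ravel()
    x=(u-K[0,2])/K[0,0];y=(v-K[1,2])/K[1,1]
    if fish:
        r=np.hypot(x,y); k=np.sin(r)/r if r>0 else 1; c=np.array([x*k,y*k,np.cos(r)])
    else: c=np.array([x,y,1.])
    w=R.T@c; return -R.T@t, w/np.linalg.norm(w)
def onz(d,u,v,z,fish=False):
    o,w=ray(d,u,v,fish); return o+w*(z-o[2])/w[2]
def tri(rays):
    A=np.zeros((3,3));b=np.zeros(3)
    for o,w in rays: P=np.eye(3)-np.outer(w,w);A+=P;b+=P@o
    p=np.linalg.solve(A,b); return p,[np.linalg.norm((np.eye(3)-np.outer(w,w))@(p-o)) for o,w in rays]
def proj(d,p,fish=False):
    R=cv2.Rodrigues(np.array(d['rvec'],float))[0];c=R@np.array(p,float)+np.array(d['tvec'],float).ravel();K=d['K']
    if fish:
        r=np.hypot(c[0],c[1]);k=np.arctan2(r,c[2])/r;return K[0,2]+K[0,0]*k*c[0],K[1,2]+K[1,1]*k*c[1]
    return K[0,2]+K[0,0]*c[0]/c[2],K[1,2]+K[1,1]*c[1]/c[2]
E
python3 - <<'E'
from h import *
for n in('scene','side','wrist'):
    d=snap(n,n+'0.png'); R=cv2.Rodrigues(np.array(d['rvec'],float))[0]; print(n,-R.T@np.array(d['tvec']).ravel(),d['K'][0][0])
print(get_state())
E
```

```text
scene [257.18851677 582.16131398 871.17056411] 611.0117152580448
side [ 524.872092   -741.25613104  600.59086778] 442.4045230579794
wrist [123.78668016 616.77803094 384.58090708] 371.64829954431775
{'t': 0.15, 'joints': array([ 1.16151211e+00,  4.94030759e-01,  1.34594231e+00, -2.09823298e-05,
        1.30251080e+00, -9.54797670e-02]), 'joint_velocities': array([ 0.00085611, -0.00151176, -0.00127673,  0.0005026 , -0.0011539 ,
        0.00050537]), 'effort': array([ 8.10557540e-04, -8.79197001e+01, -3.82042408e+01,  7.04850373e-02,
        5.01363329e-02,  1.38608459e-05]), 'tcp_pos': array([192.81340792, 594.2448142 , 230.49701575]), 'orientation': array([ 2.54088846e+00,  1.84676315e+00, -1.18940400e-03]), 'ft_force': array([ 0.06370464,  0.36866946, -0.36809174]), 'torque': array([-0.04712938, -0.01220187, -0.07773807]), 'finger_gap': 91.24237289771057}
```

View pics/scene0.png

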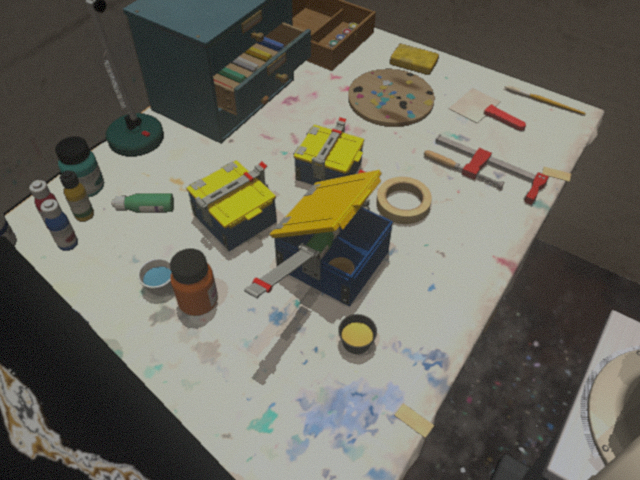

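View pics/side0.png

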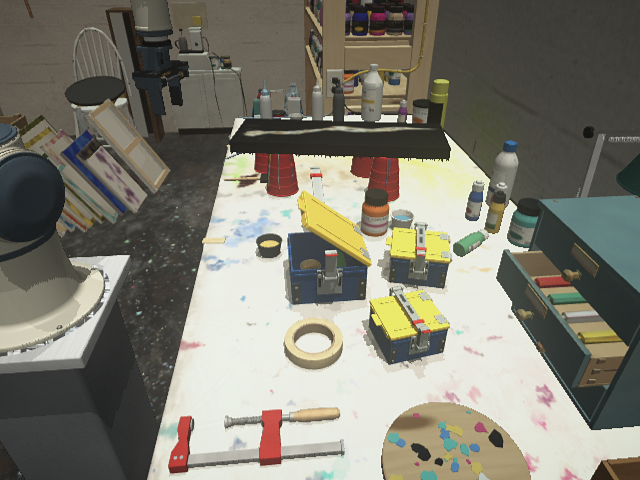

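The scene view shows the open case at about (335,240), with its hasp folded out and the barrel at (261,286). The tape roll is at (405,200), the jar at (193,280) and the pot at (357,333). In the side view the catch is at (330,265) and the barrel at (316,173). A black plank stands behind the case. I'll zoom in.

Run:
```python
from h import *
a=load('scene0.png')['pixels'][160:310,235:405]; b=load('side0.png')['pixels'][160:310,275:380]
A=cv2.resize(a,None,fx=2.7,fy=4*2.7/4,interpolation=cv2.INTER_CUBIC); B=cv2.resize(b,None,fx=3,fy=3,interpolation=cv2.INTER_CUBIC)
o=np.zeros((450,800,3),np.uint8);o[:A.shape[0],:A.shape[1]]=A;o[:B.shape[0],465:465+B.shape[1]]=B
cv2.imwrite('pics/crop1.png',o)
s=load('side0.png')
for z in(0,100,200): print(z,onz(s,237,155,z),onz(s,447,157,z))
```

```text
0 [359.06526481 754.79285635   0.        ] [1095.57846361  672.34850614    0.        ]
100 [386.67254892 505.69666331 100.        ] [1000.55431286  436.97951986  100.        ]
200 [414.27983302 256.60047027 200.        ] [905.5301621  201.61053358 200.        ]
```

View pics/crop1.png

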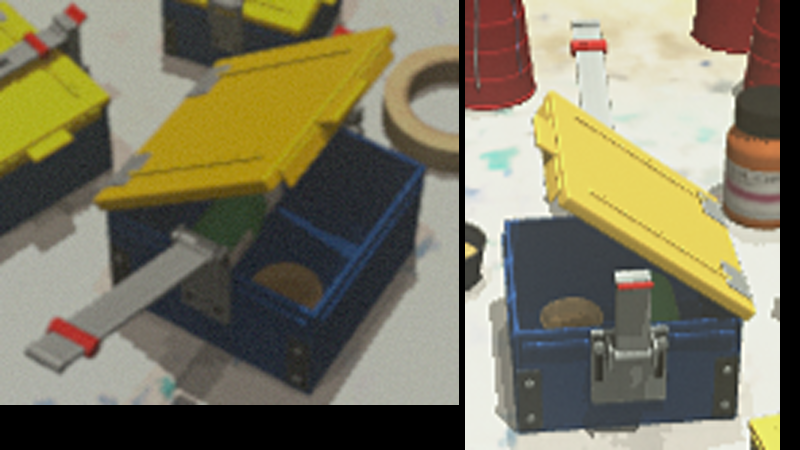

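View pics/wrist0.png

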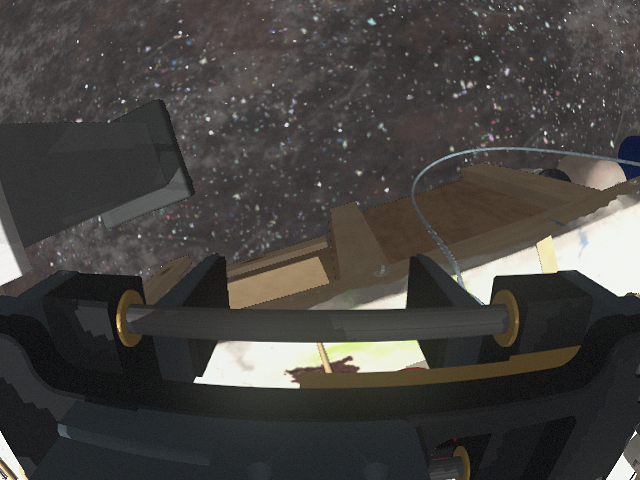

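The crop shows the rim corners of the box, the red barrel at A(73,337)/B(588,46), the lid's free edge and the catch clearly. The wrist view only shows floor and bench edge, so it's no use here. Next I'll measure the points.

Run:
```python
from h import *
s=load('scene0.png');d=load('side0.png')
SA=lambda x,y:(235+x/2.7,160+y/2.7)
SB=lambda x,y:(275+(x-465)/3,160+y/3)
np.set_printoptions(precision=1,suppress=True)
print('rim scene -x+y',onz(s,*SA(310,318),85),'-x-y',onz(s,*SA(425,170),85),'+x+y',onz(s,*SA(110,208),85))
print('rim side -x-y',onz(d,*SB(516,333),85),'+x-y',onz(d,*SB(742,330),85),'-x+y',onz(d,*SB(505,222),85))
print('base scene -x+y',onz(s,*SA(308,392),0),'side -x-y',onz(d,*SB(524,432),0),'+x-y',onz(d,*SB(736,415),0))
for n,p,q in [('-x+y rim',(310,318),(505,222)),('barrel',(73,337),(588,46)),('lid free -y top',(393,30),(553,190)),('lid free +y top',(275,180),(551,95)),('tip',(42,358),(586,28))]:
    pass
def two(n,p,q):
    r=tri([ray(s,*SA(*p)),ray(d,*SB(*q))]);print(n,r[0],np.array(r[1]))
two('-x+y',(310,318),(505,222));two('barrel',(73,337),(588,46));two('lid-y',(393,32),(552,192));two('lid+y',(275,185),(550,95));two('tip',(42,360),(586,26))
two('lid hinge+y',(98,200),(0,0)) if 0 else None
def redc(d,x0,y0,x1,y1):
    h=cv2.cvtColor(d['pixels'],cv2.COLOR_BGR2HSV);m=cv2.inRange(h,(0,150,90),(8,255,255))|cv2.inRange(h,(172,150,90),(180,255,255))
    y,x=np.nonzero(m[y0:y1,x0:x1]);return x.mean()+x0,y.mean()+y0,len(x)
a=redc(s,245,270,280,300);b=redc(d,305,165,328,182);print(a,b,tri([ray(s,*a[:2]),ray(d,*b[:2])]))
# lip of catch
c=redc(d,320,245,345,262);print('lip',c)
# bystanders
print('pot',onz(s,357,333,36),onz(d,268,240,36),'tape',onz(s,405,198,24),onz(d,313,341,24),'jar',onz(s,188,262,107),onz(d,375,196,107))
```

```text
rim scene -x+y [524.8  86.5  85. ] -x-y [524.2 -50.6  85. ] +x+y [670.9  83.8  85. ]
rim side -x-y [529.4 -55.8  85. ] +x-y [674.6 -65.8  85. ] -x+y [525.9  78.6  85. ]
base scene -x+y [525.   81.9   0. ] side -x-y [531.9 -54.3   0. ] +x-y [678.  -50.1   0. ]
-x+y [525.9  84.3  81.4] [0. 0.]
barrel [596.9 212.5 160.1] [0.7 0.7]
lid-y [556.1 -51.7 187.2] [1.2 1.2]
lid+y [557.8  82.7 183. ] [3.5 3.5]
tip [597.8 236.2 166.9] [0.2 0.2]
(np.float64(262.3529411764706), np.float64(283.7294117647059), 85) (np.float64(315.52777777777777), np.float64(175.02777777777777), 36) (array([596.3, 211.6, 161.6]), [np.float64(0.11526902985088938), np.float64(0.11526902985104186)])
lip (np.float64(332.5), np.float64(254.66666666666666), 18)
pot [476.5 139.6  36. ] [478.  134.5  36. ] tape [ 555.4 -167.7   24. ] [ 560.  -182.6   24. ] jar [743.5 213.8 107. ] [739.3 197.5 107. ]
```

Run:
```python
from h import *
np.set_printoptions(precision=1,suppress=True)
s=load('scene0.png');d=load('side0.png')
print('cups',onz(d,282,194,0),onz(d,385,198,0))
for z in(0,50,100,150,200,300):print(z,'scene edge',onz(s,8,212,z),onz(s,100,318,z),onz(s,235,475,z),'side',onz(d,237,155,z))
st=get_state();R=cv2.Rodrigues(st['orientation'])[0];print(R)
for p in [(562,15,250),(562,15,205)]:print(R.T@(np.array(p)-st['tcp_pos']))
```

```text
cups [513.3 438.1   0. ] [812.5 385.9   0. ]
0 scene edge [1172.6  259.7   -0. ] [855.2 329.8   0. ] [510.8 407.2   0. ] side [359.1 754.8   0. ]
50 scene edge [1120.1  278.2   50. ] [820.9 344.3  50. ] [496.2 417.2  50. ] side [372.9 630.2  50. ]
100 scene edge [1067.5  296.7  100. ] [786.6 358.7 100. ] [481.7 427.2 100. ] side [386.7 505.7 100. ]
150 scene edge [1015.   315.2  150. ] [752.3 373.2 150. ] [467.1 437.3 150. ] side [400.5 381.1 150. ]
200 scene edge [962.5 333.7 200. ] [717.9 387.7 200. ] [452.6 447.3 200. ] side [414.3 256.6 200. ]
300 scene edge [857.4 370.7 300. ] [649.3 416.7 300. ] [423.5 467.4 300. ] side [441.9   7.5 300. ]
[[ 0.3  1.  -0. ]
 [ 1.  -0.3 -0. ]
 [-0.  -0.  -1. ]]
[-437.   530.   -19.1]
[-437.   530.    25.9]
```

The case sits at about (600, 14.5) with yaw ≈ 0. The measured hasp radius of 130.6 mm matches the 130 mm given, and the hasp angle is about 2.72. The lid is open about 0.65. The plank is at y ≥ 380, so I'll route around its corner to a point above the lid edge with the fingers closed.

```bash
python3 -m jog '[{"linear":[-0.24,0.117,-0.019],"dr":[0,0,0.7],"gripper":0},{"linear":[-0.24,0.117,-0.019],"dr":[0,0,0.7],"gripper":0},{"linear":[-0.24,0.117,-0.019],"dr":[0,0,0.7],"gripper":0},{"linear":[-0.24,0.117,-0.019],"dr":[0,0,0.7],"gripper":0},{"linear":[-0.437,0.53,-0.019],"dr":[0,0,1.257],"gripper":0},{"linear":[-0.437,0.53,-0.019],"dr":[0,0,1.257],"gripper":0},{"linear":[-0.437,0.53,-0.019],"dr":[0,0,1.257],"gripper":0},{"linear":[-0.437,0.53,-0.019],"dr":[0,0,1.257],"gripper":0},{"linear":[-0.437,0.53,-0.019],"dr":[0,0,1.257],"gripper":0},{"linear":[-0.437,0.53,-0.019],"dr":[0,0,1.257],"gripper":0},{"linear":[-0.437,0.53,-0.019],"dr":[0,0,1.257],"gripper":0},{"linear":[-0.437,0.53,-0.019],"dr":[0,0,1.257],"gripper":0},{"linear":[-0.437,0.53,-0.019],"dr":[0,0,1.257],"gripper":0},{"linear":[-0.437,0.53,-0.019],"dr":[0,0,1.257],"gripper":0}]' 20
python3 - <<'E'
from h import *
snap('scene','scene1.png');snap('wrist','wrist1.png');print(cv2.Rodrigues(get_state()['orientation'])[0].round(3))
E
```

```text
t: 1.9
tcp_pos: [561.4, 15.6, 249.6]
orientation: [-3.141, 0.0, 0.002]
ft_force: [-0.2, 1.0, -0.2]
finger_gap: 0.2
[[ 1.     0.001 -0.001]
 [ 0.001 -1.     0.   ]
 [-0.001 -0.    -1.   ]]
```

View pics/wrist1.png

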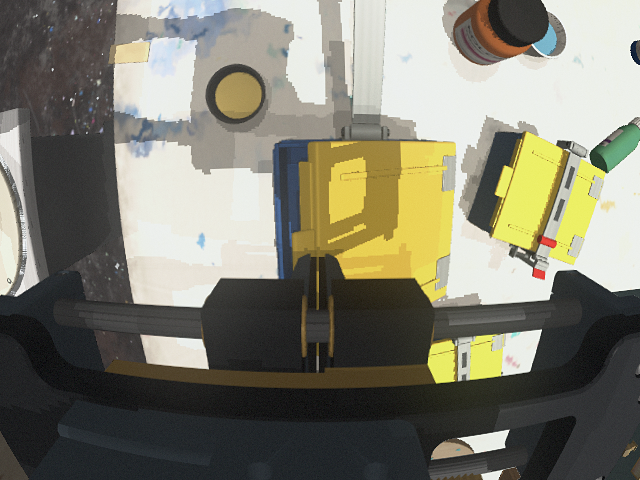

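The wrist view shows the lid top under the closed fingers at (320,260) and the hasp hinge bracket at (365,132). Next I press the lid down along its arc.

```bash
python3 -m jog '[{"linear":[0.006,0,0.035],"dr":[0,0,0],"gripper":0},{"linear":[0.006,0,0.048],"dr":[0,0,0],"gripper":0},{"linear":[0.003,0,0.058],"dr":[0,0,0],"gripper":0},{"linear":[0.001,0,0.068],"dr":[0,0,0],"gripper":0},{"linear":[-0.003,0,0.078],"dr":[0,0,0],"gripper":0},{"linear":[-0.007,0,0.088],"dr":[0,0,0],"gripper":0},{"linear":[-0.011,0,0.098],"dr":[0,0,0],"gripper":0},{"linear":[-0.014,0,0.108],"dr":[0,0,0],"gripper":0},{"linear":[-0.017,0,0.118],"dr":[0,0,0],"gripper":0},{"linear":[-0.018,0,0.126],"dr":[0,0,0],"gripper":0}]'
```

```text
t: 3.25
tcp_pos: [543.9, 15.2, 123.2]
orientation: [-3.142, 0.0, 0.001]
ft_force: [-0.6, -0.2, 1.1]
finger_gap: 0.7
```

```bash
python3 -m jog '[{"linear":[0,0,0.004],"dr":[0,0,0],"gripper":0},{"linear":[0,0,0.008],"dr":[0,0,0],"gripper":0}]'; python3 -m jog '[{"linear":[0,0,0.002],"dr":[0,0,0],"gripper":0},{"linear":[0,0,0.0035],"dr":[0,0,0],"gripper":0}]'
```

```text
t: 3.5
tcp_pos: [544.4, 15.2, 115.8]
orientation: [3.142, 0.0, 0.0]
ft_force: [0.4, -0.1, -0.3]
finger_gap: 0.7
t: 3.75
tcp_pos: [544.3, 15.2, 112.4]
orientation: [3.142, -0.0, 0.0]
ft_force: [0.1, -0.9, 0.6]
finger_gap: 0.6
```

```bash
python3 -m jog '[{"linear":[0,0,0.001],"dr":[0,0,0],"gripper":0},{"linear":[0,0,0.002],"dr":[0,0,0],"gripper":0}]'
python3 - <<'E'
from h import *
snap('wrist','wrist2.png');d=snap('side','side2.png')
w=load('wrist2.png')['pixels'][100:340,180:500];s=d['pixels'][150:330,260:400]
o=np.zeros((540,800,3),np.uint8);w=cv2.resize(w,(400,300));s=cv2.resize(s,(400,514),interpolation=cv2.INTER_CUBIC);o[:300,:400]=w;o[:514,400:]=s;cv2.imwrite('pics/crop2.png',o)
E
```

```text
t: 4.0
tcp_pos: [544.3, 15.2, 111.7]
orientation: [3.141, 0.0, 0.002]
ft_force: [-10.1, -0.1, 36.8]
finger_gap: 0.6
```

View pics/crop2.png

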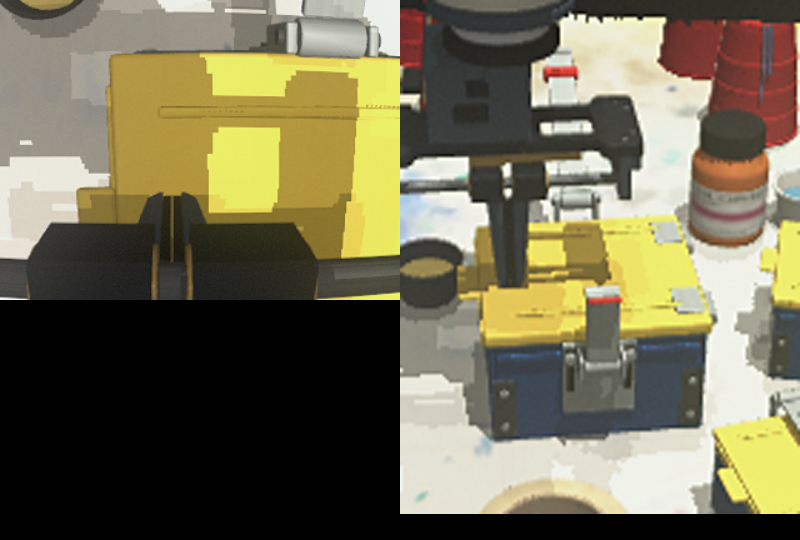

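The lid is flat and shut: tip z ≈ 94.7 against the nominal 95, with 37 N felt. I'll lift off and go above the barrel with the jaws opening.

```bash
python3 -m jog '[{"linear":[0,0,-0.06],"dr":[0,0,0],"gripper":0.05},{"linear":[0.0,0,-0.12],"dr":[0,0,0],"gripper":0.05},{"linear":[0.053,-0.17,-0.148],"dr":[0,0,0],"gripper":0.05},{"linear":[0.053,-0.17,-0.148],"dr":[0,0,0],"gripper":0.05},{"linear":[0.053,-0.17,-0.148],"dr":[0,0,0],"gripper":0.05},{"linear":[0.053,-0.17,-0.148],"dr":[0,0,0],"gripper":0.05},{"linear":[0.053,-0.17,-0.148],"dr":[0,0,0],"gripper":0.05},{"linear":[0.053,-0.17,-0.148],"dr":[0,0,0],"gripper":0.05}]'
python3 - <<'E'
from h import *
np.set_printoptions(precision=1,suppress=True)
w=snap('wrist','wrist3.png');print(get_state()['tcp_pos'],get_state()['ft_force'])
h=cv2.cvtColor(w['pixels'],cv2.COLOR_BGR2HSV);m=cv2.inRange(h,(0,150,90),(8,255,255))|cv2.inRange(h,(172,150,90),(180,255,255))
n,l,st,c=cv2.connectedComponentsWithStats(m)
for i in range(1,n):
    if st[i,4]>40: print(st[i],c[i],onz(w,*c[i],161,True))
s=snap('side','side3.png');hh=cv2.cvtColor(s['pixels'],cv2.COLOR_BGR2HSV)
# lid mask
m=cv2.inRange(hh,(20,100,100),(35,255,255));n,l,st,c=cv2.connectedComponentsWithStats(m)
for i in range(1,n):
    if st[i,4]>300: print(st[i],c[i]); k=cv2.convexHull(np.argwhere(l==i)[:,::-1].astype(np.int32));print(cv2.approxPolyDP(k,4,True).reshape(-1,2).tolist()) if abs(c[i][0]-325)<30 else 0
E
```

```text
t: 5.1
tcp_pos: [596.8, 184.1, 258.3]
orientation: [3.141, -0.002, -0.001]
ft_force: [-1.3, -0.0, 0.4]
finger_gap: 49.9
[596.9 184.1 258.4] [ 0.1  0.6 -0.7]
[ 462    0  107   58 1991] [518.7  27.9] [747.9 348.1 161. ]
[310 198  10   9  70] [315.  202.5] [596.2 211.7 161. ]
[431  79  18  49 367] [441.6  95.6]
[ 280  225   90   47 2926] [321.5 247.5]
[[369, 263], [290, 271], [280, 243], [287, 229], [356, 225]]
[386 227  31  33 814] [402.7 243. ]
[425 230  26  34 626] [435.7 247. ]
[404 290  46  42 744] [425.8 310.8]
[ 370  295   48   46 1365] [392.1 317.9]
[578 330  44  13 391] [599.3 335.9]
```

View pics/wrist3.png

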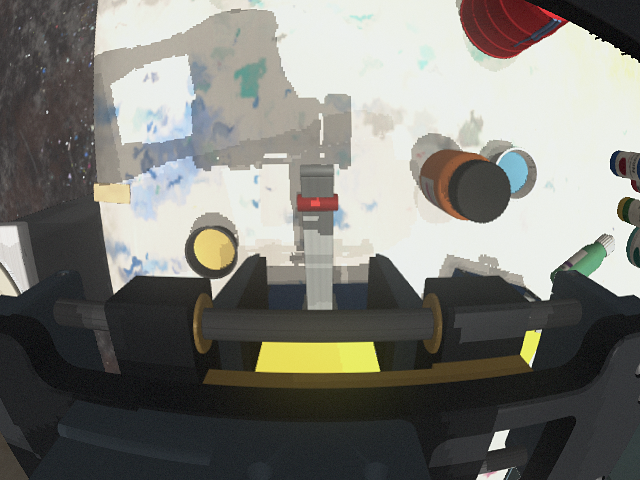

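The wrist view shows the barrel at (318,203), spanning u 297–339, and centred between the jaws. That puts it at (597.5, 211.7), which agrees with the triangulation. I'll descend and pinch its ends.

```bash
python3 -m jog '[{"linear":[0.001,-0.0275,0.03],"dr":[0,0,0],"gripper":0.05},{"linear":[0.001,-0.0275,0.06],"dr":[0,0,0],"gripper":0.05},{"linear":[0.001,-0.0275,0.085],"dr":[0,0,0],"gripper":0.05},{"linear":[0.001,-0.0275,0.098],"dr":[0,0,0],"gripper":0.05},{"linear":[0.001,-0.0275,0.098],"dr":[0,0,0],"gripper":0.035},{"linear":[0.001,-0.0275,0.098],"dr":[0,0,0],"gripper":0.025},{"linear":[0.001,-0.0275,0.098],"dr":[0,0,0],"gripper":0.02},{"linear":[0.001,-0.0275,0.098],"dr":[0,0,0],"gripper":0.02}]' 20
```

```text
t: 6.2
tcp_pos: [597.1, 212.9, 161.0]
orientation: [-3.141, -0.0, 0.003]
ft_force: [-7.2, 1.4, 1.8]
finger_gap: 27.7
```

Pinched: the gap of 27.7 mm matches the 28 mm barrel. Now I swing along the 130 mm arc, first half first.

```bash
python3 -m jog '[{"linear":[0,0.0077,-0.0145],"dr":[0,0,0],"gripper":0.02},{"linear":[0,0.0191,-0.0303],"dr":[0,0,0],"gripper":0.02}]';python3 -m jog '[{"linear":[0,0.0136,-0.0139],"dr":[0,0,0],"gripper":0.02},{"linear":[0,0.0292,-0.0257],"dr":[0,0,0],"gripper":0.02},{"linear":[0,0.0463,-0.0349],"dr":[0,0,0],"gripper":0.02},{"linear":[0,0.0646,-0.0415],"dr":[0,0,0],"gripper":0.02}]'
```

```text
t: 6.45
tcp_pos: [597.3, 194.0, 191.5]
orientation: [-3.141, -0.001, 0.002]
ft_force: [-3.9, -0.6, -3.6]
finger_gap: 27.8
t: 6.95
tcp_pos: [598.2, 129.2, 234.0]
orientation: [-3.14, -0.001, -0.003]
ft_force: [-0.8, 3.2, -0.3]
finger_gap: 27.8
```

```bash
python3 -m jog '[{"linear":[0,0.0191,-0.0038],"dr":[0,0,0],"gripper":0.02},{"linear":[0,0.0386,-0.0047],"dr":[0,0,0],"gripper":0.02},{"linear":[0,0.058,-0.0027],"dr":[0,0,0],"gripper":0.02},{"linear":[0,0.0768,0.0022],"dr":[0,0,0],"gripper":0.02}]';python3 -m jog '[{"linear":[0,0.018,0.0077],"dr":[0,0,0],"gripper":0.02},{"linear":[0,0.0345,0.0179],"dr":[0,0,0],"gripper":0.02},{"linear":[0,0.0494,0.0305],"dr":[0,0,0],"gripper":0.02},{"linear":[0,0.0622,0.0452],"dr":[0,0,0],"gripper":0.02},{"linear":[0,0.0694,0.056],"dr":[0,0,0],"gripper":0.02},{"linear":[0,0.0755,0.0675],"dr":[0,0,0],"gripper":0.02}]'
python3 - <<'E'
from h import *
d=snap('side','side4.png');s=d['pixels'][150:330,220:420];w=snap('wrist','wrist4.png')['pixels']
o=np.zeros((540,800,3),np.uint8);o[:540,:600]=cv2.resize(s,(600,540),interpolation=cv2.INTER_CUBIC);cv2.imwrite('pics/crop4.png',o[:,:600])
E
```

```text
t: 7.45
tcp_pos: [599.4, 51.4, 232.2]
orientation: [3.141, -0.0, 0.007]
ft_force: [2.9, 0.9, 6.0]
finger_gap: 27.9
t: 8.2
tcp_pos: [600.7, -25.2, 164.3]
orientation: [3.139, -0.001, 0.01]
ft_force: [7.2, -7.3, 6.0]
finger_gap: 27.6
```

View pics/crop4.png

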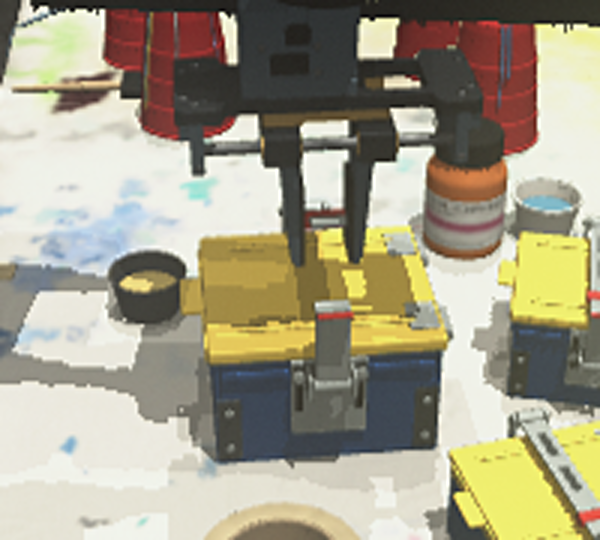

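The side view shows the hasp over the shut lid with the barrel held at crop (322,212), and the catch standing free at (335,316). I'll release, rise, close the fingers and come down on the barrel.

```bash
python3 -m jog '[{"linear":[0.001,0,0],"dr":[0,0,0],"gripper":0.055},{"linear":[0.001,0,0],"dr":[0,0,0],"gripper":0.055},{"linear":[0.001,0,0],"dr":[0,0,0],"gripper":0.055},{"linear":[0.001,0.002,-0.035],"dr":[0,0,0],"gripper":0.055},{"linear":[0.001,0.002,-0.045],"dr":[0,0,0],"gripper":0},{"linear":[0.001,0.002,-0.045],"dr":[0,0,0],"gripper":0},{"linear":[0.001,0.002,-0.045],"dr":[0,0,0],"gripper":0},{"linear":[0.001,0.002,-0.045],"dr":[0,0,0],"gripper":0}]'
python3 - <<'E'
from h import *
np.set_printoptions(precision=1,suppress=True)
def red(d,b=None):
    h=cv2.cvtColor(d['pixels'],cv2.COLOR_BGR2HSV);return cv2.connectedComponentsWithStats(cv2.inRange(h,(0,130,80),(9,255,255))|cv2.inRange(h,(170,130,80),(180,255,255)))
s=snap('scene','scene5.png');d=snap('side','side5.png');w=snap('wrist','wrist5.png')
for n,i in(('scene',s),('side',d)):
    k,l,st,c=red(i)
    for j in range(1,k):
        if st[j,4]>5 and ((n=='side' and 310<c[j][0]<350 and 200<c[j][1]<270) or (n=='scene' and 260<c[j][0]<400 and 170<c[j][1]<300)): print(n,st[j],c[j])
o,r=ray(d,332.5,254.7)
for y in(-68,-72):print(o+r*(y-o[1])/r[1])
print(get_state()['tcp_pos'],get_state()['ft_force'],get_state()['finger_gap'])
E
```

```text
t: 9.3
tcp_pos: [598.7, -25.2, 206.6]
orientation: [-3.141, 0.0, 0.002]
ft_force: [-0.0, 0.0, -0.6]
finger_gap: 17.9
scene [359 171  11   8  51] [364.2 174.5]
scene [339 176  17  11  91] [347.  180.6]
side [321 221  14   5  20] [325.6 221.8]
side [326 254  11   3  18] [331.6 254.7]
[606.  -68.  126.9]
[605.5 -72.  129.8]
[599.  -25.2 207. ] [ 0.2  0.6 -0.2] 5.951322256930064
```

The catch lip is at z ≈ 128, so this catch is near the low end of its range. Next I descend onto the barrel following the arc.

```bash
python3 -m jog '[{"linear":[0.003,0.001,0.01],"dr":[0,0,0],"gripper":0},{"linear":[0.003,0.002,0.018],"dr":[0,0,0],"gripper":0},{"linear":[0.003,0.004,0.026],"dr":[0,0,0],"gripper":0},{"linear":[0.003,0.006,0.034],"dr":[0,0,0],"gripper":0},{"linear":[0.003,0.007,0.041],"dr":[0,0,0],"gripper":0},{"linear":[0.003,0.009,0.047],"dr":[0,0,0],"gripper":0},{"linear":[0.003,0.01,0.052],"dr":[0,0,0],"gripper":0}]' 30;  python3 -m jog '[{"linear":[0,0,0.002],"dr":[0,0,0],"gripper":0},{"linear":[0,0,0.004],"dr":[0,0,0],"gripper":0}]'
```

```text
t: 10.32
tcp_pos: [602.1, -35.5, 155.2]
orientation: [3.142, -0.0, -0.0]
ft_force: [-0.3, -0.1, 1.0]
finger_gap: 0.5
t: 10.58
tcp_pos: [602.3, -35.8, 152.1]
orientation: [3.141, 0.0, 0.001]
ft_force: [-3.8, -5.9, 9.7]
finger_gap: 0.3
```

```bash
for i in 1 2 3; do :; done; python3 -m jog '[{"linear":[0,0,0.001],"dr":[0,0,0],"gripper":0}]'; python3 -m jog '[{"linear":[0,0,0.001],"dr":[0,0,0],"gripper":0}]'; python3 -m jog '[{"linear":[0,0,0.001],"dr":[0,0,0],"gripper":0}]'
```

```text
t: 10.7
tcp_pos: [602.3, -35.8, 151.0]
orientation: [3.141, 0.0, 0.001]
ft_force: [-1.1, -3.4, 6.0]
finger_gap: 0.5
t: 10.82
tcp_pos: [602.3, -35.4, 149.7]
orientation: [3.141, -0.0, 0.001]
ft_force: [0.3, -0.2, -0.7]
finger_gap: 0.4
t: 10.95
tcp_pos: [602.1, -35.2, 148.4]
orientation: [-3.141, -0.0, 0.0]
ft_force: [-0.8, -0.7, -0.2]
finger_gap: 0.2
```

```bash
python3 -m jog '[{"linear":[0,0,0.0015],"dr":[0,0,0],"gripper":0},{"linear":[0,0,0.003],"dr":[0,0,0],"gripper":0}]'; python3 -m jog '[{"linear":[0,0,0.001],"dr":[0,0,0],"gripper":0}]'; python3 -m jog '[{"linear":[0,0,0.001],"dr":[0,0,0],"gripper":0}]'; python3 -m jog '[{"linear":[0,0,0.001],"dr":[0,0,0],"gripper":0}]'
```

```text
t: 11.2
tcp_pos: [602.1, -35.2, 145.3]
orientation: [-3.142, -0.0, 0.0]
ft_force: [-0.8, 0.7, 0.5]
finger_gap: 0.4
t: 11.32
tcp_pos: [602.2, -35.2, 144.6]
orientation: [-3.142, -0.0, -0.0]
ft_force: [-2.1, 1.6, 10.2]
finger_gap: 0.5
t: 11.45
tcp_pos: [602.3, -35.2, 144.2]
orientation: [3.142, 0.0, 0.001]
ft_force: [-5.5, 1.5, 22.4]
finger_gap: 0.7
t: 11.58
tcp_pos: [602.4, -35.2, 144.0]
orientation: [3.141, 0.0, 0.002]
ft_force: [-9.2, 1.7, 33.3]
finger_gap: 0.6
```

Force eased at TCP z ≈ 150, which may have been the snap, and is firm at 33 N at 144. I'll back off and look.

```bash
python3 -m jog '[{"linear":[0,0,-0.003],"dr":[0,0,0],"gripper":0},{"linear":[0,0,-0.05],"dr":[0,0,0],"gripper":0},{"linear":[-0.03,0,-0.1],"dr":[0,0,0],"gripper":0},{"linear":[-0.09,-0.05,-0.1],"dr":[0,0,0],"gripper":0},{"linear":[-0.15,-0.05,-0.1],"dr":[0,0,0],"gripper":0},{"linear":[-0.15,-0.05,-0.1],"dr":[0,0,0],"gripper":0}]'
python3 - <<'E'
from h import *
d=snap('side','side6.png');s=snap('scene','scene6.png')
def red(i,x0,x1,y0,y1):
    h=cv2.cvtColor(i['pixels'],cv2.COLOR_BGR2HSV);k,l,st,c=cv2.connectedComponentsWithStats(cv2.inRange(h,(0,110,60),(10,255,255))|cv2.inRange(h,(170,110,60),(180,255,255)))
    for j in range(1,k):
        if st[j,4]>4 and x0<c[j][0]<x1 and y0<c[j][1]<y1: print(st[j],c[j].round(1))
red(d,310,350,200,280);print();red(s,300,400,160,260)
a=cv2.resize(d['pixels'][205:305,285:375],None,fx=4.4,fy=4.4,interpolation=cv2.INTER_CUBIC);b=cv2.resize(s['pixels'][150:260,290:380],None,fx=4.3,fy=4.3,interpolation=cv2.INTER_CUBIC)
o=np.zeros((480,800,3),np.uint8);o[:440,:396]=a;o[:473,405:405+387]=b;cv2.imwrite('pics/crop6.png',o)
E
```

```text
t: 12.32
tcp_pos: [448.2, 15.6, 242.5]
orientation: [-3.141, -0.001, 0.003]
ft_force: [0.6, -0.8, -0.2]
finger_gap: 0.4
[321 245  15   6  53] [327.4 246.4]
[326 254  11   3  25] [330.8 254.8]

[357 169  13  10  73] [363.2 173.9]
[342 189  18  12  93] [350.4 194.3]
```

View pics/crop6.png

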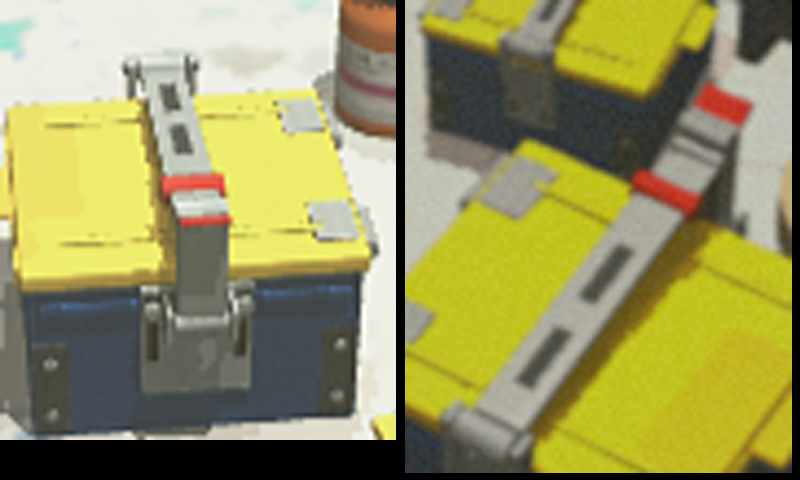

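Run:
```python
from h import *
np.set_printoptions(precision=1,suppress=True)
s=load('scene6.png');d=load('side6.png');s5=load('scene5.png');d5=load('side5.png');s0=load('scene0.png')
print('lip',tri([ray(s,363.2,173.9),ray(d,331,255)]));print('barrel',tri([ray(s,350.4,194.3),ray(d,327.4,247.2)]))
# hinge barrel: crop a (160,60) b(488,432)
print('hinge',tri([ray(s,290+(488-405)/4.3,150+430/4.3),ray(d,285+160/4.4,205+62/4.4)]))
sh=lambda p:(290+(p[0]-405)/4.3,150+p[1]/4.3)
# lid top corners z95: scene; base
for p in [(528,140),]:print('lid -y+x?',onz(s,*sh(p),95))
h=cv2.cvtColor(np.array(s0['pixels']),cv2.COLOR_BGR2HSV)
for n,i in (('0',s0),('5',s5),('6',s)):
    hh=cv2.cvtColor(np.array(i['pixels']),cv2.COLOR_BGR2HSV);m=cv2.inRange(hh,(0,130,80),(9,255,255))|cv2.inRange(hh,(170,130,80),(180,255,255));y,x=np.nonzero(m[165:184,355:375]);print(n,x.mean()+355,y.mean()+165,len(x))
a=cv2.resize(np.array(s5['pixels'])[150:220,320:390],(385,385),interpolation=cv2.INTER_CUBIC);b=cv2.resize(np.array(s['pixels'])[150:220,320:390],(385,385),interpolation=cv2.INTER_CUBIC)
cv2.imwrite('pics/cmp.png',np.hstack([a,b]))
```

```text
lip (array([602.2, -79.6, 134.8]), [np.float64(0.3908088290300668), np.float64(0.39080882903011926)])
barrel (array([600.3, -36.3, 123.2]), [np.float64(0.7113328000196506), np.float64(0.7113328000199434)])
hinge (array([598.7,  92.1, 110.6]), [np.float64(0.8843991019538013), np.float64(0.8843991019536148)])
lid -y+x? [676.  -52.8  95. ]
0 360.1666666666667 170.83333333333334 12
5 363.64814814814815 174.88888888888889 54
6 363.4117647058824 173.9558823529412 68
```

View pics/cmp.png

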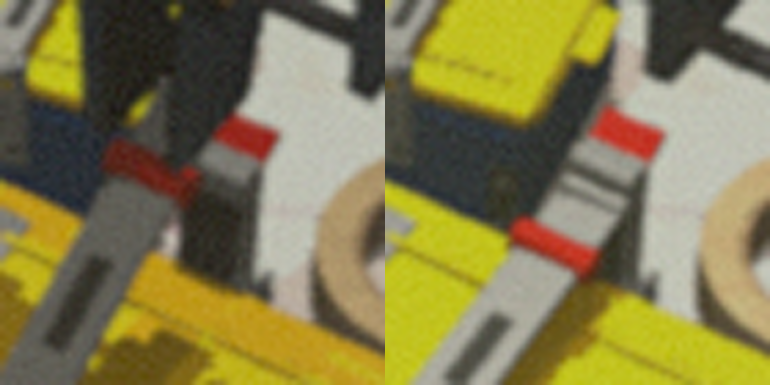

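The pictures leave it ambiguous whether the end is under the nose or on top of it: barrel z ≈ 121, lip ≈ 135. The force record (9.7 N, then 0, then a rigid 33 N) suggests it snapped. I'll test that directly by pinching the barrel lightly and lifting a few mm.

```bash
python3 -m jog '[{"linear":[0.1,0.051,0],"dr":[0,0,0],"gripper":0.05},{"linear":[0.153,0.051,0],"dr":[0,0,0],"gripper":0.05},{"linear":[0.153,0.051,0],"dr":[0,0,0],"gripper":0.05},{"linear":[0.153,0.051,0.05],"dr":[0,0,0],"gripper":0.05},{"linear":[0.153,0.051,0.09],"dr":[0,0,0],"gripper":0.05},{"linear":[0.153,0.051,0.11],"dr":[0,0,0],"gripper":0.05},{"linear":[0.153,0.051,0.12],"dr":[0,0,0],"gripper":0.05},{"linear":[0.153,0.051,0.12],"dr":[0,0,0],"gripper":0.03},{"linear":[0.153,0.051,0.12],"dr":[0,0,0],"gripper":0.02},{"linear":[0.153,0.051,0.12],"dr":[0,0,0],"gripper":0.02}]' 12; python3 -m jog '[{"linear":[0,0,-0.001],"dr":[0,0,0],"gripper":0.02}]';python3 -m jog '[{"linear":[0,0,-0.001],"dr":[0,0,0],"gripper":0.02}]'
```

```text
t: 13.68
tcp_pos: [601.8, -36.5, 122.7]
orientation: [3.141, 0.001, -0.011]
ft_force: [-20.0, -4.5, 8.3]
finger_gap: 27.8
t: 13.8
tcp_pos: [601.7, -36.4, 123.4]
orientation: [3.142, 0.0, -0.011]
ft_force: [-17.5, -3.4, -2.0]
finger_gap: 28.0
t: 13.92
tcp_pos: [601.7, -36.3, 124.2]
orientation: [-3.141, -0.0, 0.011]
ft_force: [-17.3, -2.2, -5.1]
finger_gap: 27.8
```

```bash
python3 -m jog '[{"linear":[-0.0013,0,-0.0005],"dr":[0,0,0],"gripper":0.02}]';python3 -m jog '[{"linear":[0,0,-0.001],"dr":[0,0,0],"gripper":0.02}]';python3 -m jog '[{"linear":[0,0,-0.001],"dr":[0,0,0],"gripper":0.02}]'
```

```text
t: 14.05
tcp_pos: [601.4, -36.3, 124.7]
orientation: [-3.141, -0.0, 0.008]
ft_force: [-8.4, -1.3, -9.8]
finger_gap: 27.5
t: 14.18
tcp_pos: [601.4, -36.1, 125.6]
orientation: [-3.141, -0.0, 0.008]
ft_force: [-10.3, -0.6, -11.4]
finger_gap: 27.6
t: 14.3
tcp_pos: [601.4, -36.0, 126.5]
orientation: [-3.141, -0.0, 0.008]
ft_force: [-10.8, 1.3, -11.4]
finger_gap: 28.0
```

Lifting met 11 N with the pads slipping, against the 3 N a free hasp takes, so the hasp is held down by the catch. I'll release, press once more gently to make sure it's seated, and check by picture.

```bash
python3 -m jog '[{"linear":[-0.001,0,0.002],"dr":[0,0,0],"gripper":0.05},{"linear":[-0.001,0,0],"dr":[0,0,0],"gripper":0.05},{"linear":[-0.001,0,0],"dr":[0,0,0],"gripper":0.05},{"linear":[-0.001,0,-0.04],"dr":[0,0,0],"gripper":0.05},{"linear":[-0.001,0,-0.045],"dr":[0,0,0],"gripper":0},{"linear":[-0.001,0,-0.045],"dr":[0,0,0],"gripper":0},{"linear":[-0.001,0,-0.045],"dr":[0,0,0],"gripper":0},{"linear":[-0.001,0,-0.045],"dr":[0,0,0],"gripper":0},{"linear":[-0.001,0,-0.035],"dr":[0,0,0],"gripper":0},{"linear":[-0.001,0,-0.026],"dr":[0,0,0],"gripper":0},{"linear":[-0.001,0,-0.021],"dr":[0,0,0],"gripper":0}]' 30; python3 -m jog '[{"linear":[0,0,0.0015],"dr":[0,0,0],"gripper":0}]'; python3 -m jog '[{"linear":[0,0,0.001],"dr":[0,0,0],"gripper":0}]'
```

```text
t: 15.68
tcp_pos: [602.4, -36.2, 146.9]
orientation: [-3.141, -0.0, 0.002]
ft_force: [-0.0, 0.0, -0.5]
finger_gap: 0.6
t: 15.8
tcp_pos: [602.6, -36.3, 145.9]
orientation: [-3.141, 0.0, 0.001]
ft_force: [-0.2, 0.3, 0.3]
finger_gap: 0.3
t: 15.92
tcp_pos: [602.9, -36.3, 145.5]
orientation: [3.142, -0.0, 0.0]
ft_force: [0.3, 1.0, -0.1]
finger_gap: 0.5
```

```bash
for z in 1; do :; done; python3 -m jog '[{"linear":[0,0,0.001],"dr":[0,0,0],"gripper":0}]'; python3 -m jog '[{"linear":[0,0,0.001],"dr":[0,0,0],"gripper":0}]'; python3 -m jog '[{"linear":[0,0,0.0008],"dr":[0,0,0],"gripper":0}]'
```

```text
t: 16.05
tcp_pos: [603.0, -36.3, 144.7]
orientation: [3.142, 0.0, 0.001]
ft_force: [-0.9, 0.5, 3.8]
finger_gap: 0.7
t: 16.18
tcp_pos: [603.2, -36.3, 144.3]
orientation: [3.141, -0.0, 0.002]
ft_force: [-3.7, 0.8, 19.3]
finger_gap: 0.5
t: 16.3
tcp_pos: [603.2, -36.3, 144.1]
orientation: [3.141, 0.0, 0.002]
ft_force: [-6.7, 1.0, 26.2]
finger_gap: 0.9
```

Contact at the same height (144.1) and 26 N confirms it's seated. I'll let go and look at the catch in profile with the wrist camera.

```bash
python3 -m jog '[{"linear":[0,0,-0.003],"dr":[0,0,0],"gripper":0},{"linear":[0,0,-0.05],"dr":[0,0,0],"gripper":0},{"linear":[0,0,-0.1],"dr":[0,0,0],"gripper":0},{"linear":[-0.06,0,-0.1],"dr":[0,0,0],"gripper":0},{"linear":[-0.103,0.104,-0.09],"dr":[0,0.2,0],"gripper":0},{"linear":[-0.103,0.104,-0.09],"dr":[0,0.4,0],"gripper":0},{"linear":[-0.103,0.104,-0.07],"dr":[0,0.6,0],"gripper":0},{"linear":[-0.103,0.104,-0.056],"dr":[0,0.8,0],"gripper":0},{"linear":[-0.103,0.104,-0.056],"dr":[0,1.0,0],"gripper":0},{"linear":[-0.103,0.104,-0.056],"dr":[0,1.0,0],"gripper":0},{"linear":[-0.103,0.104,-0.056],"dr":[0,1.0,0],"gripper":0}]'
python3 - <<'E'
from h import *
w=snap('wrist','wrist7.png');u,v=proj(w,(601,-66,125),True);print(u,v)
x0=int(min(max(u-75,0),490));y0=int(min(max(v-55,0),370))
cv2.imwrite('pics/crop7.png',cv2.resize(w['pixels'][y0:y0+110,x0:x0+150],None,fx=5,fy=5,interpolation=cv2.INTER_CUBIC))
E
```

```text
t: 17.68
tcp_pos: [505.3, -114.9, 199.9]
orientation: [-2.824, -0.077, -1.087]
ft_force: [-0.4, -0.2, -0.3]
finger_gap: 0.5
343.76241595811604 188.72621622910947
```

View pics/crop7.png

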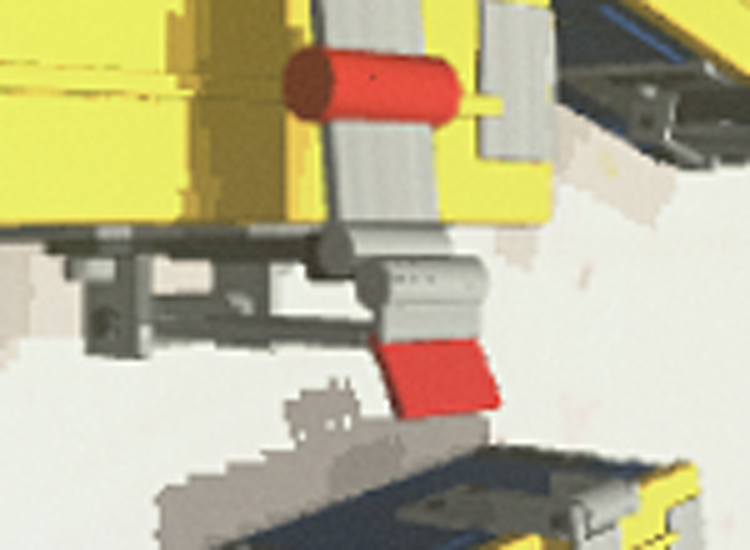

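The close-up shows the strap's end roll at (345,245) tucked under the nose cylinder at (420,280), which covers the roll's edge. The red lip is at rest behind it. The hasp is caught, so I'll hand in.

Run:
```python
from h import *
a,b=load('side0.png')['pixels'],load('side6.png')['pixels']
for n,(x0,y0,x1,y1) in dict(tape=(283,318,345,370),jar=(372,188,392,236),pot=(254,232,280,258)).items(): print(n,cv2.absdiff(a,b)[y0:y1,x0:x1].mean().round(1))
print(get_state()['ft_force'],job_done())
```

```text
tape 2.4
jar 3.8
pot 4.1
the job is handed in; nothing more can be done
[-0.70275797  0.96058616 -1.13150653] None
```

The lid is shut, the hasp is snapped under the spring catch and resting on its seat, and I handed the job in at about 17.7 s with the robot clear of everything.

- **Lid:** I pressed it near its free edge until it was flat. The fingertip stopped at z ≈ 95 mm with about 37 N.
- **Hasp:** I pinched the barrel, swung it over on its arc, let go, and pressed it down with closed fingers. There was a peak of about 10 N followed by a drop, then a firm stop at barrel z ≈ 121 mm. The highest reading was 33 N, under the 45 N limit.
- **Check by lifting:** I pulled up on the barrel to about 11 N, where a free hasp turns at about 3 N. The pads slipped and the hasp did not rise. A second press stopped at the same height with 26 N.
- **Check by camera:** The last close-up shows the hasp end under the catch nose, with the catch at rest.
- **Bystanders:** Image differences at the tape roll, jar and pot, taken between the start and the first press, were only 2–4 grey levels, so they had not moved by then. I did not repeat this after the second press.

**One disagreement:** the two-view height of the catch lip came out at about 135 mm, while the seated hasp height implies about 141 mm. I put this down to the two cameras seeing different faces of the lip, because the lift test and the close-up both show the hasp is caught.

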